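Charge the cold crucible with scrap lead

TASK

Lift the clipped mould off the mouth of the cold brass crucible and lay it flat in the middle of the cork mat. Then stand the lead bar on end in the crucible, lowering it gently until you feel it touch the old lead inside, and after it drop in the red-painted sinker and the mushroom-shaped sprue. Leave the grey sinkers, hammer, ladle and tin alone.

Things in the scene. Friction and masses are not known exactly. Their poses are not given: they have to be found in the camera images.
- crucible: brass crucible fixed on a blue trivet (feet reach 65 mm from the axis). Origin on its axis at slate level; z up. Rim 125 mm above the slate, outer diameter 94 mm, mouth 84 mm, inside narrowing to 66 mm near the bottom. A flat heel of old solid lead fills the bottom; its top lies anywhere from 33 to 63 mm above the slate, different each time and not reported.
- mould: steel mould, a block 124 mm (x) by 36 mm (y) by 29 mm (z) of two halves held shut by a yellow spring clip that stands out 3 mm at the sides and top, 44 mm from the centre towards +x; 0.5 to 0.75 kg. It lies across the crucible's rim at the start. Origin at the centre of its underside; pinch it across y at the middle.
- cork_mat: square cork mat fixed on the slate, 170 by 170 mm, 8 mm thick; origin at the centre of its underside.
- lead_bar: chunky lead bar 130 mm (x) by 26 mm (y) by 20 mm (z), 0.6 to 0.9 kg, lying flat on the slate. Origin at its centre. Longer than the mouth is wide, it must be upended: grip it across y near one end with the tool tilted outwards from that end, then tilt the tool the other way to bring the far end down.
- red_egg: red-painted egg-shaped lead sinker, 42 mm long and 28 mm in diameter, lying on a narrow cast flat. Origin at its centre, 14 mm above the slate; x runs along its length (pinch it across y).
- grey_egg0: grey egg-shaped lead sinker, 42 mm long and 28 mm in diameter, lying on a narrow cast flat. Origin at its centre, 14 mm above the slate; x runs along its length (pinch it across y). A bystander.
- grey_egg1: grey egg-shaped lead sinker, 42 mm long and 28 mm in diameter, lying on a narrow cast flat. Origin at its centre, 14 mm above the slate; x runs along its length (pinch it across y). A bystander.
- grey_egg2: grey egg-shaped lead sinker, 42 mm long and 28 mm in diameter, lying on a narrow cast flat. Origin at its centre, 14 mm above the slate; x runs along its length (pinch it across y). A bystander.
- sprue: grey lead sprue shaped like a mushroom on its head: a foot 30 mm in diameter and 9 mm thick with a stem 18 mm in diameter above it, 34 mm tall in all, standing on its foot. Origin on its axis at mid-height, 17 mm above the slate; z is up along the stem.
- hammer: hammer lying on the slate at the right, a bystander; origin on the slate under its middle.
- ladle: long dark spoon-like ladle lying on the slate at the far left, a bystander; origin on the slate under its middle.
- flux_tin: green tin, 70 mm in diameter and 80 mm tall, near right, a bystander; origin at the centre of its underside.

How it is judged:
By the outcome, as a careful person would: the job done as asked, in the order asked, and still so for the second after the job is handed in, with the robot touching nothing.
It also fails if it takes over 72 s, if anything falls off the work surface, if the arm or the gripper's body presses on something with over 40 N, if the wrist force passes 120 N, or if a joint passes its speed limit or range.

ROBOT

A 6-joint arm with a two-finger parallel gripper is mounted at the origin on the work surface. World frame = base frame: x ahead of the robot, y to its left, z up, the work surface at z = 0. Lengths are in m, angles in degrees, forces in N, time in s.
With the tool pointing down it reaches from about 0.4 to 0.825 m from the base axis. Payload 7 kg.
Tool frame: the origin (TCP) lies on the mounting face of the last link; the fingertips stand 178 mm ahead of it and the grasp point (between the pads) lies 159 mm ahead of it; z points along the fingers, y is the direction in which the jaws open and shut (so a half turn about z gives the same grasp; the last joint's range is limited). The gripper opens to 88 mm and grips with 3 to 60 N. Pads are 19 mm wide; open, the fingers measure 130 mm over their backs; the gripper's body (78 mm by 193 mm) begins 47 mm behind the grasp point.
Start: joints at [93.341, 20.546, 0.682, 0, -70.136, -16.507], TCP at [0.154, 0.657, 0.405] pointing down, gripper open.
Joint ranges: [-176.03, 176.03], [-82.01, 121.73], [-58.28, 71.71], [-173.87, 95.51], [-174.79, -0.11], [-173.66, 173.66]. Speed limits (degrees/s): [136.94, 136.94, 172.46, 180, 180, 180].

INTERFACE

Orientations are given as [roll, pitch, yaw] about the fixed x, y, z axes, in that order (R = Rz(yaw) Ry(pitch) Rx(roll)).
In Python, from plant import r gives the robot as it stands. The module is installed in compiled form; this text tells all that it offers.
- The arm moves only by the tool carry_out, never from a script. Its argument "plan" is a list of rows, each a list of 3 entries, a list of its own where there are three numbers: the shift along the tool's x, y, z in m, then the turn, a rotation vector about the tool's x, y, z in degrees, then the closure in counts, from 0 (fully open) to 255 (shut). In form: [[[x, y, z], [ax, ay, az], hand], ...]. A call has 1 to 12 rows; each row shifts and turns the commanded pose from where the row before left it, along the tool's axes as they then stand; what a row does not reach is not made up. A row lasts 1/12 s, in which the tool goes at most 41.7 mm and 7.16 degrees, less where a joint would pass 70% of its speed; a pose out of reach is approached as far as the arm can. A call is refused whole if a number of a shift passes 0.0417 or a number of a turn 7.16, either way. A call with a gripper value outside its range is refused whole. The fingers move at their own pace and stop on an object; "grip_force" is the grip in N (left out, the last holds). Time passes only in rows, so rows that do not move let the fingers close. It gives the time, the measured TCP pose, the force and the opening at its end, in the units of the state.
- r.get_state(): the state, without advancing time (a new reading comes with each control period).
- r.capture(name): name is "scene" or "top" or "wrist"; returns the picture (384x512x3 uint8, red, green, blue); there is no depth.
- r.get_calibration(name): a dict with "K" (3x3 intrinsics, pixels), "D" ([k1, k2, p1, p2, k3] as OpenCV has them; the pictures are not rectified), "rvec" (rotation vector, rad) and "tvec" (3), from world to camera coordinates, as OpenCV has them. Camera axes: x right, y down, z forward; pixel columns grow to the right and rows downward; lengths in m; the calibration is good to about 2 mm. A picture is of the moment at which its call begins: read the wrist's pose just before it. get_calibration takes no time and is no camera call; for the wrist camera it gives the pose at the moment of the call.
- r.close_job(): hands the job in, once; it reports no verdict.
The state is a dict: "time_s": time; "joints": joint angles; "qd": joint speeds; "joint_torque": joint torques, N m; "tcp_pos": TCP position; "eef_rot": TCP orientation; "contact_force": force on the tool from outside, world axes, zero at the start; "moment": the same for the moment, N m; "gripper_width": finger opening in m.
Only numpy, scipy, OpenCV 4.12 (cv2) and the standard library are available. Lean on these libraries where they do the work, as an engineer would, in place of code of your own. Each camera call takes 0.05 s, during which the arm holds its last target. There are 200 camera calls.

## Working session

There is one attempt and no reset: what is moved stays moved. The work goes in short steps, Python scripts to look and compute and a tool call to move; the robot and the scene stay as the last step left them, time stands still between calls to the robot, and variables do not carry over. Pictures are saved under pics/ and viewed, about 8 in all and at most 12, crops included, and the job is handed in when it is done.

Besides the shell and the picture viewer there is one more tool, called after ">>>" as name([rows], argument=value, ...), one row to a line, values as JSON. carry_out: Moves the arm, as the interface text tells. Its arguments: {"type":"object","properties":{"plan":{"type":"array","items":{"type":"array"}},"grip_force":{"type":"number"}},"required":["plan"]}

```bash
mkdir -p pics; cat > h.py <<'E'
import numpy as np, cv2
from scipy.spatial.transform import Rotation as R
from plant import r
def snap(n,f):
    c=r.get_calibration(n); im=r.capture(n); cv2.imwrite('pics/'+f+'.png',im[:,:,::-1]); np.savez('pics/'+f,im=im,**{k:np.array(c[k]) for k in('K','D','rvec','tvec')}); return im,c
def load(f): d=np.load('pics/'+f+'.npz'); return d['im'],d
def ray(c,uv):
    uv=np.array(uv,float).reshape(-1,1,2); p=cv2.undistortPoints(uv,np.array(c['K']),np.array(c['D'])).reshape(-1,2)
    M=cv2.Rodrigues(np.array(c['rvec'],float))[0]; t=np.array(c['tvec'],float).ravel()
    return -M.T@t,(np.c_[p,np.ones(len(p))])@M
def onz(c,uv,z):
    o,d=ray(c,uv); return o+d*((z-o[2])/d[:,2])[:,None]
def pix(c,P): return cv2.projectPoints(np.array(P,float).reshape(-1,1,3),np.array(c['rvec'],float),np.array(c['tvec'],float),np.array(c['K']),np.array(c['D']))[0].reshape(-1,2)
E
python3 - <<'E'
from h import *
a,ca=snap('top','top0'); b,cb=snap('scene','scene0')
s=r.get_state(); print(s)
for c in(ca,cb): print(ray(c,[[256,192]]),c['K'])
E
```

```text
{'time_s': 0.1, 'joints': array([ 9.33422053e+01,  2.05881588e+01,  6.40164721e-01, -1.83592787e-02,
       -7.01366742e+01, -1.65074397e+01]), 'qd': array([ 0.02328388, -0.03955447,  0.08939944,  0.15280708,  0.01792773,
       -0.01389786]), 'joint_torque': array([-1.81631367e-03, -5.84157908e+01,  2.93753582e+01,  7.01550096e+00,
        1.01966097e-02, -6.09432027e-05]), 'tcp_pos': array([0.15369271, 0.65709819, 0.40381355]), 'eef_rot': array([ 1.79913917e+02, -7.51144381e-03, -1.31714796e+01]), 'contact_force': array([-0.8385458 , -0.43718819, -0.59115534]), 'moment': array([-0.03773271,  0.02702177, -0.05992492]), 'gripper_width': 0.08754252675151013}
(array([ 0.42990677, -0.03137249,  1.46045148]), array([[ 0.07781356, -0.00138531, -0.9970498 ]])) [[388.76566674   0.         258.06855412]
 [  0.         388.76566674 196.54799898]
 [  0.           0.           1.        ]]
(array([0.85500462, 0.53533875, 0.94955622]), array([[-0.31364627, -0.54991847, -0.77426362]])) [[385.6138972    0.         262.1795966 ]
 [  0.         385.6138972  193.31594991]
 [  0.           0.           1.        ]]
```

View pics/top0.png

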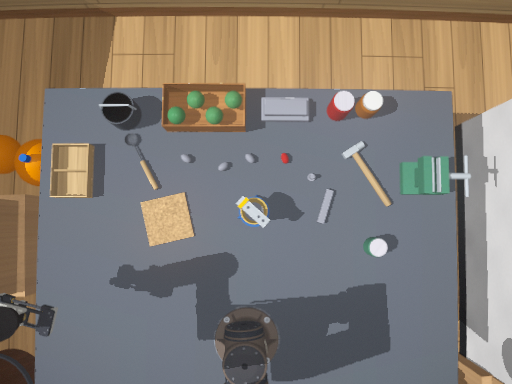

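View pics/scene0.png

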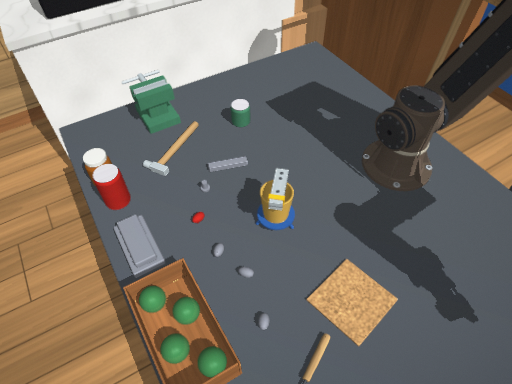

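Top view: mat at (166,219), mould on the crucible at (254,211) with the yellow clip at its (243,203) end, bar at (326,206), red egg at (285,158), sprue at (312,177), and grey eggs at (186,158), (223,166) and (250,158). In the scene view the mould lies across the crucible at (279,188).

```bash
cat >> h.py <<'E'
def blobs(m,amin=15):
    n,l,s,c=cv2.connectedComponentsWithStats(m.astype(np.uint8)); return [(l==i,s[i,4],c[i]) for i in range(1,n) if s[i,4]>=amin]
def rect(c,mask,z):
    v,u=np.nonzero(mask); P=onz(c,np.c_[u,v],z)[:,:2]
    (x,y),(w,h),a=cv2.minAreaRect((P*1000).astype(np.float32))
    if w<h: w,h,a=h,w,a+90
    return np.round([x,y,w,h,(a+90)%180-90],1)
E
python3 - <<'E'
from h import *
im,c=load('top0'); hsv=cv2.cvtColor(im,cv2.COLOR_RGB2HSV); H,S,V=[hsv[:,:,i].astype(int) for i in range(3)]
def win(u0,u1,v0,v1):
    m=np.zeros(H.shape,bool); m[v0:v1,u0:u1]=1; return m
def show(n,m,z):
    for b,a,cc in sorted(blobs(m),key=lambda t:-t[1])[:2]: print(n,a,cc.round(1),rect(c,b,z))
show('mat',win(130,205,180,255)&(S>70)&(H<25)&(V>90),.008)
show('yellow',win(225,285,185,240)&(S>140)&(H>20)&(H<33)&(V>120),.157)
show('steel',win(225,285,185,240)&(S<50)&(V>130),.154)
show('blue',win(225,285,185,240)&(S>130)&(H>100)&(H<125),.02)
show('bar',win(310,345,183,230)&(V>95)&(S<60),.02)
show('red',win(270,300,145,172)&(S>130)&((H<8)|(H>172)),.014)
show('sprue',win(300,322,168,186)&(V>95)&(S<60),.034)
show('eggs',win(175,265,148,176)&(V>95)&(S<60),.014)
E
```

```text
mat 2043 [166.9 218.9] [441.4 299.5 169.8 168.9 -76.6]
mat 46 [153.4 183.8] [573.2 353.2  39.3  16.8  27.8]
yellow 45 [243.2 202.6] [496.1  10.3  40.3  11.9 -44.6]
steel 2361 [250.8 213.8] [464.8 -28.5 199.2 181.6 -89.7]
blue 27 [250.5 224.4] [422.3 -14.1  61.   11.2  75.3]
bar 1596 [326.9 206. ] [ 4.918e+02 -2.980e+02  1.723e+02  1.277e+02 -2.000e-01]
red 55 [284.3 157.8] [ 673.4 -138.    34.2   22.6   -0. ]
sprue 385 [310.3 176.5] [ 599.8 -234.7   78.6   63.3  -89.7]
eggs 2451 [219.5 161.5] [657.2 104.7 335.4 102.4 -89.8]
```

```bash
python3 - <<'E'
from h import *
im,c=load('top0'); g=im.astype(int).sum(2)//3; sat=im.max(2).astype(int)-im.min(2)
def show(n,w,t,z):
    u0,u1,v0,v1=w; m=np.zeros(g.shape,bool); m[v0:v1,u0:u1]=1; m&=(g>t)
    for b,a,cc in sorted(blobs(m,8),key=lambda t:-t[1])[:3]: print(n,a,cc.round(1),rect(c,b,z))
print(g[230,300],g[206,326],g[212,255],g[177,312],g[158,186])
show('steel',(240,285,195,240),150,.154)
show('bar',(310,345,183,230),90,.02)
show('sprue',(300,322,168,186),90,.034)
show('eggs',(175,265,148,176),90,.014)
print('mould?',onz(c,[[254,211]],.154), 'red',onz(c,[[284.3,157.8]],.014),'sprue',onz(c,[[312,177]],.034))
c=r.get_calibration('wrist'); s=r.get_state(); RT=R.from_euler('xyz',s['eef_rot'],degrees=True)
o,d=ray(c,[[256,192],[300,192]]); print('wristcam in tool',RT.inv().apply(o-s['tcp_pos']),RT.inv().apply(d),c['K'][0][0])
E
```

```text
125 183 217 185 171
steel 434 [252.4 212.3] [459.5 -14.  126.   60.8  46.7]
steel 27 [262.6 202.4] [496.8 -55.7  47.5   8.7  41.8]
bar 1576 [326.9 206. ] [ 4.918e+02 -2.980e+02  1.723e+02  1.277e+02 -2.000e-01]
sprue 381 [310.2 176.5] [ 599.8 -234.7   78.6   63.3  -89.7]
eggs 2440 [219.4 161.5] [657.2 104.7 335.4 102.4 -89.8]
mould? [[ 0.46781215 -0.02676194  0.154     ]] red [[ 0.67224751 -0.13915315  0.014     ]] sprue [[ 0.597882   -0.24017588  0.034     ]]
wristcam in tool [0.08319327 0.0003045  0.018598  ] [[-0.30205544  0.00117437  0.95330304]
 [-0.30200931  0.16735376  0.95305097]] 265.00245489659704
```

```bash
cat >> h.py <<'E'
def tool(P,yaw=None):
    "offset of a world point from the TCP, tool axes, m; and turn about tool z"
    s=r.get_state(); T=R.from_euler('xyz',s['eef_rot'],degrees=True)
    return T.inv().apply(np.array(P)-s['tcp_pos']).round(4)
E
python3 - <<'E'
from h import *
im,c=load('top0'); g=im.astype(int).sum(2)//3
def show(n,w,t,z):
    u0,u1,v0,v1=w; m=np.zeros(g.shape,bool); m[v0:v1,u0:u1]=1; m&=(g>t)
    for b,a,cc in sorted(blobs(m,8),key=lambda t:-t[1])[:3]: print(n,a,cc.round(1),rect(c,b,z))
print(im[230,300],im[206,326],im[177,312],g[180:230:4,327])
for t in (140,160): show('bar',(310,345,183,230),t,.02); show('sprue',(300,322,168,186),t,.03)
show('mould',(230,285,195,240),190,.154)
E
```

```text
[117 124 135] [177 182 192] [179 183 195] [125 126 115 184 184 184 183 185 126  87  89 125 126]
bar 264 [324.8 205.9] [ 491.9 -289.2  127.9   28.5  -17.1]
sprue 50 [310.6 176.8] [ 6.002e+02 -2.352e+02  2.620e+01  2.600e+01 -3.000e-01]
bar 224 [324.7 205.6] [ 492.6 -289.3  126.6   25.1  -16.3]
sprue 37 [310.8 176.8] [ 5.984e+02 -2.370e+02  2.250e+01  2.230e+01 -3.000e-01]
mould 279 [255.4 213.8] [458.4 -31.6  97.9  35.1  48.6]
mould 36 [240.2 200.4] [503.8  19.7  33.3  11.9 -44.6]
```

>>> carry_out([
  [[0.0378,-0.0036,0],[0,0,5],0],
  [[0.0378,-0.0036,0],[0,0,5],0],
  [[0.0378,-0.0036,0],[0,0,5],0],
  [[0.0378,-0.0036,0],[0,0,5],0],
  [[0.0378,-0.0036,0],[0,0,5],0],
  [[0.0378,-0.0036,0],[0,0,5],0],
  [[0.0378,-0.0036,0],[0,0,5],0],
  [[0.0378,-0.0036,0],[0,0,5],0],
  [[0.0378,-0.0036,0],[0,0,5],0],
  [[0.0378,-0.0036,0],[0,0,5],0],
  [[0.0378,-0.0036,0],[0,0,5],0],
  [[0.0378,-0.0036,0],[0,0,5],0],
])

```text
time_s: 1.1
tcp_pos: [0.5104, 0.4046, 0.4039]
eef_rot: [180.0, -0.0, -73.4]
contact_force: [1.2, 0.5, -0.3]
gripper_width: 0.0876
```

>>> carry_out([
  [[0.0378,-0.0036,0],[0,0,5],0],
  [[0.0378,-0.0036,0],[0,0,5],0],
  [[0.0378,-0.0036,0],[0,0,5],0],
  [[0.0378,-0.0036,0],[0,0,5],0],
  [[0.0378,-0.0036,0],[0,0,5],0],
  [[0.0378,-0.0036,0],[0,0,5],0],
  [[0.0378,-0.0036,0],[0,0,5],0],
  [[0.0378,-0.0036,0],[0,0,5],0],
  [[0.0378,-0.0036,0],[0,0,5],0],
  [[0.0378,-0.0036,0],[0,0,5],0],
  [[0.0378,-0.0036,0],[0,0,5],0],
  [[0.0378,-0.0036,0],[0,0,5],0],
])

```text
time_s: 2.1
tcp_pos: [0.4687, -0.0289, 0.4043]
eef_rot: [180.0, -0.0, -133.4]
contact_force: [0.3, -1.1, 0.8]
gripper_width: 0.0871
```

```bash
python3 - <<'E'
from h import *
im,c=snap('wrist','w1'); s=r.get_state(); print(s['tcp_pos'],s['eef_rot'])
hsv=cv2.cvtColor(im,cv2.COLOR_RGB2HSV); H,S,V=[hsv[:,:,i].astype(int) for i in range(3)]
for b,a,cc in sorted(blobs((S>140)&(H>22)&(H<33)&(V>120),40),key=lambda t:-t[1])[:3]: print('yel',a,cc,rect(c,b,.157))
for b,a,cc in sorted(blobs((S<40)&(V>170),200),key=lambda t:-t[1])[:4]: print('steel',a,cc,rect(c,b,.154))
E
```

```text
[ 0.46482623 -0.03234958  0.40428283] [ 1.79903631e+02 -1.17668393e-01 -1.33883175e+02]
yel 46 [264.63043478 245.2173913 ] [491.8   6.8  40.7   1.2 -41.2]
steel 8000 [188.33475 369.4525 ] [680.4  62.1 367.4  51.2 -42.3]
steel 3898 [261.88173422 190.49102104] [461.2 -33.4 100.5  44.2  48.9]
steel 878 [158.03416856 246.98063781] [570.4 -60.5  64.   22.2   1.7]
steel 873 [354.07789233 246.94501718] [431.5  71.2  63.3  22.2 -88.6]
```

View pics/w1.png

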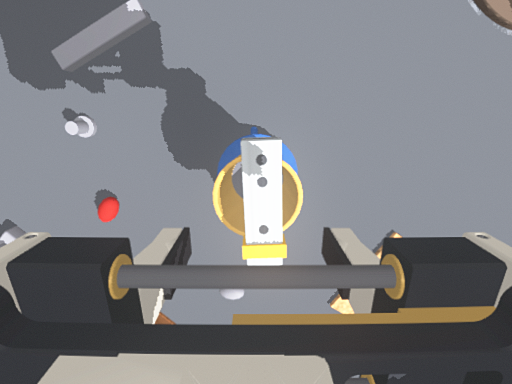

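Wrist view: the mould runs straight up and down, with its far end at (243..281,139) and the clip at (242..287,251). The crucible's ring is centred near (258,195), and the red egg is at (109,209), sprue at (80,127) and bar at (100,35).

```bash
python3 - <<'E'
from h import *
im,c=load('w1')
P=onz(c,[[243,139.5],[281.5,139.5],[244.5,230],[283.5,230]],.154); print(P.round(4))
m=(P[0]+P[1])/2; m2=(P[2]+P[3])/2; d=(m2-m)[:2]; d/=np.hypot(*d); print('w',np.linalg.norm(P[0]-P[1]),'ang',np.degrees(np.arctan2(d[1],d[0])))
C=m[:2]+.062*d; print('mould centre',C)
Y=onz(c,[[264.6,244.5],[264.6,258]],.157); print('clip along',(Y[:,:2]-C)@d)
hsv=cv2.cvtColor(im,cv2.COLOR_RGB2HSV); H,S,V=[hsv[:,:,i].astype(int) for i in range(3)]
b=max(blobs((S>110)&(H>14)&(H<30)&(V>100)&(np.arange(384)[:,None]<238)&(abs(np.arange(512)-258)<60),40),key=lambda t:t[1])[0]
v,u=np.nonzero(b); Q=onz(c,np.c_[u,v],.125)[:,:2]
h=cv2.convexHull((Q*1000).astype(np.float32))[:,0]
(x,y),rad=cv2.minEnclosingCircle(h); print('rim',x,y,rad)
print('tool offset',tool([*C,.14]), r.get_state()['eef_rot'])
g=im.astype(int).sum(2)//3
for n,px,z in(('red',[109,209],.014),('sprue top',[72,128],.034),('bar',[100,35],.02),('stem',[80,127],.02)): print(n,onz(c,[px],z).round(3))
E
```

```text
[[ 0.4365 -0.0792  0.154 ]
 [ 0.4123 -0.0564  0.154 ]
 [ 0.4954 -0.0168  0.154 ]
 [ 0.4681  0.009   0.154 ]]
w 0.03323737106766139 ang 48.11070342634745
mould centre [ 0.46582211 -0.02163681]
clip along [0.03785865 0.05278714]
rim 483.04669189453125 -35.5062370300293 44.46293258666992
tool offset [-0.009   0.0063  0.2643] [ 1.79903631e+02 -1.17668393e-01 -1.33883175e+02]
red [[ 0.672 -0.139  0.014]]
sprue top [[ 0.602 -0.24   0.034]]
bar [[ 0.49  -0.288  0.02 ]]
stem [[ 0.601 -0.239  0.02 ]]
```

>>> carry_out([
  [[-0.0045,0.003,0.02],[0,0,-1.5],0],
  [[-0.0045,0.003,0.03],[0,0,0],0],
  [[0,0,0.03],[0,0,0],0],
  [[0,0,0.015],[0,0,0],0],
  [[0,0,0],[0,0,0],0],
  [[0,0,0],[0,0,0],255],
  [[0,0,0],[0,0,0],255],
  [[0,0,0],[0,0,0],255],
  [[0,0,0],[0,0,0],255],
  [[0,0,0],[0,0,0],255],
  [[0,0,0],[0,0,0],255],
], grip_force=45)

```text
time_s: 3.07
tcp_pos: [0.4714, -0.0165, 0.3103]
eef_rot: [-180.0, 0.1, -131.7]
contact_force: [-0.5, 0.6, 0.3]
gripper_width: 0.0533
```

>>> carry_out([
  [[0.006,0,0],[0,0,0],255],
  [[0,0,0],[0,0,0],255],
  [[0,0,0],[0,0,0],255],
  [[0,0,0],[0,0,0],255],
  [[0,0,0],[0,0,0],255],
  [[0,0,-0.02],[0,0,0],255],
  [[0,0,-0.03],[0,0,0],255],
  [[0,0,-0.03],[0,0,0],255],
  [[0,0,-0.01],[0,0,0],255],
  [[0,0,0],[0,0,0],255],
])

```text
time_s: 3.9
tcp_pos: [0.4678, -0.0208, 0.4012]
eef_rot: [-179.9, 0.2, -131.7]
contact_force: [0.6, -0.3, -7.6]
gripper_width: 0.0351
```

```bash
python3 - <<'E'
from h import *
snap('wrist','w2'); s=r.get_state(); print(s['tcp_pos'],s['eef_rot'],s['contact_force'],s['gripper_width'],s['joints'])
E
```

```text
[ 0.46704991 -0.0208941   0.39908422] [ 1.79966660e+02  7.08387290e-02 -1.31691882e+02] [-0.81436067 -0.46149103 -8.66208664] 0.035247408284431445 [ 21.63029714   0.82672304 -24.88174206  -0.06839075 -64.24322224
 -63.29246535]
```

View pics/w2.png

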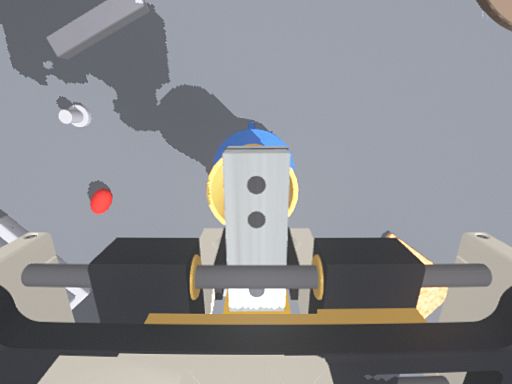

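The mould is held level and centred in the fingers, and the sensor reads about 8 N. Next I carry it to the mat centre (0.441, 0.2995), squared with the mat.

>>> carry_out([
  [[-0.026,0.01,0],[0,0,-4.6],255],
  [[-0.026,0.01,0],[0,0,-4.6],255],
  [[-0.026,0.01,0],[0,0,-4.6],255],
  [[-0.026,0.01,0],[0,0,-4.6],255],
  [[-0.026,0.01,0],[0,0,-4.6],255],
  [[-0.026,0.01,0],[0,0,-4.6],255],
  [[-0.026,0.01,0.01],[0,0,-4.6],255],
  [[-0.026,0.01,0.01],[0,0,-4.6],255],
  [[-0.026,0.01,0.01],[0,0,-4.6],255],
  [[-0.026,0.01,0.01],[0,0,-4.6],255],
  [[-0.026,0.01,0.01],[0,0,-4.6],255],
  [[-0.026,0.01,0.01],[0,0,-4.6],255],
])

```text
time_s: 4.95
tcp_pos: [0.4399, 0.3001, 0.3359]
eef_rot: [179.8, -0.1, -76.3]
contact_force: [0.3, 0.4, -5.4]
gripper_width: 0.0348
```

>>> carry_out([
  [[0,0,0.02],[0,0,0],255],
  [[0,0,0.02],[0,0,0],255],
  [[0,0,0.02],[0,0,0],255],
  [[0,0,0],[0,0,0],255],
  [[0,0,0],[0,0,0],255],
])

```text
time_s: 5.37
tcp_pos: [0.4403, 0.2986, 0.2769]
eef_rot: [179.7, -0.2, -76.5]
contact_force: [0.7, 0.5, -6.3]
gripper_width: 0.035
```

```bash
python3 - <<'E'
from h import *
snap('wrist','w3'); s=r.get_state(); print(s['tcp_pos'],s['eef_rot'],s['contact_force'],s['gripper_width'])
im,c=snap('top','top1')
m=np.zeros(im.shape[:2],bool); m[150:260,120:215]=1
# crucible rim from above, mould gone
hsv=cv2.cvtColor(im,cv2.COLOR_RGB2HSV); H,S,V=[hsv[:,:,i].astype(int) for i in range(3)]
w=np.zeros(H.shape,bool); w[190:240,230:285]=1
for b,a,cc in sorted(blobs(w&(S>110)&(H>12)&(H<33),15),key=lambda t:-t[1])[:2]: print('rim',a,rect(c,b,.125))
for b,a,cc in sorted(blobs(w&(S>130)&(H>100)&(H<125),15),key=lambda t:-t[1])[:2]: print('blue',a,rect(c,b,.01))
cv2.imwrite('pics/c1.png',cv2.resize(im[140:270,110:350],None,fx=3,fy=3)[:,:,::-1])
E
```

```text
[0.44096718 0.2991508  0.27851459] [ 1.79872673e+02 -1.16316438e-01 -7.64673118e+01] [-0.14657955  0.76990944 -6.95180216] 0.03475851214625831
rim 230 [470.4 -24.9  85.9  85.9 -89.8]
blue 58 [435.6 -20.3 108.   39.4  88.1]
```

View pics/c1.png

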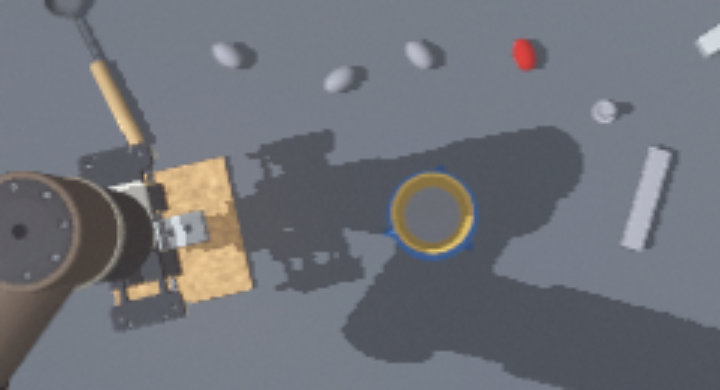

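The crop shows the empty crucible ring with its centre at about (0.470,-0.025), and the gripper with the mould over the mat's middle. Lowering it.

>>> carry_out([
  [[0,0,0.025],[0,0,0],255],
  [[0,0,0.025],[0,0,0],255],
  [[0,0,0.02],[0,0,0],255],
  [[0,0,0.006],[0,0,0],255],
  [[0,0,0.003],[0,0,0],255],
  [[0,0,0.002],[0,0,0],255],
  [[0,0,0],[0,0,0],255],
  [[0,0,0],[0,0,0],255],
])

```text
time_s: 6.13
tcp_pos: [0.4416, 0.3, 0.2]
eef_rot: [-179.9, 0.1, -76.5]
contact_force: [1.0, -0.5, -7.1]
gripper_width: 0.035
```

>>> carry_out([
  [[0,0,0.003],[0,0,0],255],
  [[0,0,0.002],[0,0,0],255],
  [[0,0,0.001],[0,0,0],255],
  [[0,0,0],[0,0,0],255],
])

```text
time_s: 6.47
tcp_pos: [0.441, 0.2994, 0.1926]
eef_rot: [180.0, -0.0, -76.5]
contact_force: [0.4, 0.5, -7.5]
gripper_width: 0.0352
```

>>> carry_out([
  [[0,0,0.001],[0,0,0],255],
  [[0,0,0.001],[0,0,0],255],
  [[0,0,0],[0,0,0],255],
])

```text
time_s: 6.72
tcp_pos: [0.4411, 0.2995, 0.1924]
eef_rot: [-180.0, -0.0, -76.4]
contact_force: [-6.5, -2.7, 14.6]
gripper_width: 0.0351
```

The mould touches down (force z goes from -7.5 to +14.6 N). Releasing and rising, then on towards the bar.

>>> carry_out([
  [[0,0,0],[0,0,0],0],
  [[0,0,0],[0,0,0],0],
  [[0,0,0],[0,0,0],0],
  [[0,0,0],[0,0,0],0],
  [[0,0,-0.01],[0,0,0],0],
  [[0,0,-0.03],[0,0,0],0],
  [[0,0,-0.035],[0,0,0],0],
  [[0,0,-0.035],[0,0,0],0],
  [[0.0226,-0.0289,-0.015],[0,0,6],0],
  [[0.0226,-0.0289,-0.015],[0,0,6],0],
  [[0.0226,-0.0289,0],[0,0,6],0],
  [[0.0226,-0.0289,0],[0,0,6],0],
])

```text
time_s: 7.72
tcp_pos: [0.5643, 0.2187, 0.3332]
eef_rot: [-179.8, 0.2, -100.7]
contact_force: [0.5, 1.1, -1.1]
gripper_width: 0.0877
```

>>> carry_out([
  [[0.0226,-0.0289,0],[0,0,6],0],
  [[0.0226,-0.0289,0],[0,0,6],0],
  [[0.0226,-0.0289,0],[0,0,6],0],
  [[0.0226,-0.0289,0],[0,0,6],0],
  [[0.0226,-0.0289,0],[0,0,6],0],
  [[0.0226,-0.0289,0],[0,0,6],0],
  [[0.0226,-0.0289,0],[0,0,6],0],
  [[0.0226,-0.0289,0],[0,0,6],0],
  [[0.0226,-0.0289,0],[0,0,6],0],
  [[0.0226,-0.0289,0],[0,0,6],0],
  [[0.0226,-0.0289,0],[0,0,6],0],
  [[0.0226,-0.0289,0],[0,0,6],0],
])

```text
time_s: 8.72
tcp_pos: [0.6233, -0.1904, 0.3312]
eef_rot: [-180.0, 0.0, -172.8]
contact_force: [1.3, -0.7, -0.1]
gripper_width: 0.0877
```

>>> carry_out([
  [[0.0226,-0.0289,0],[0,0,6],0],
  [[0.0226,-0.0289,0],[0,0,6],0],
  [[0.0226,-0.0289,0],[0,0,6],0],
  [[0.0226,-0.0289,0],[0,0,6],0],
  [[0,0,0],[0,0,0],0],
  [[0,0,0],[0,0,0],0],
])

```text
time_s: 9.22
tcp_pos: [0.5295, -0.3024, 0.3317]
eef_rot: [-180.0, 0.0, 163.4]
contact_force: [-0.1, -0.2, 0.1]
gripper_width: 0.0883
```

```bash
python3 - <<'E'
from h import *
im,c=snap('wrist','w4'); s=r.get_state(); print(s['time_s'],s['tcp_pos'],s['eef_rot'],s['joints'],s['gripper_width'])
g=im.astype(int).sum(2)//3
for b,a,cc in sorted(blobs(g>155,150),key=lambda t:-t[1])[:8]: print('bright',a,cc.round(),rect(c,b,.02))
snap('top','top2')
E
```

```text
9.2667 [ 0.53050229 -0.30162917  0.33158723] [-1.79995628e+02  5.95297405e-02  1.63491702e+02] [-1.12998079e+01  1.76836613e+01 -1.35626616e+01  1.14213439e-02
 -5.86947906e+01 -9.52144215e+01] 0.08776153969361306
bright 8066 [189. 369.] [ 776.2 -497.4  468.3   65.2   74.6]
bright 4084 [236. 278.] [ 636.6 -348.7  371.4   65.5   77.1]
bright 2780 [258. 145.] [ 492.1 -290.2  129.1   25.9  -17. ]
bright 2210 [14. 54.] [ 327.4 -499.9   79.5   36.5  -31.5]
bright 1461 [219. 304.] [ 679.1 -405.3  107.5   59.8   72.1]
bright 1196 [347. 241.] [ 630.7 -217.9  110.3   31.9   32.4]
bright 984 [156. 247.] [ 573.3 -444.1   81.8   36.5  -74.2]
bright 864 [ 16. 255.] [ 544.5 -638.9  142.3   50.8  -49.7]
```

View pics/w4.png

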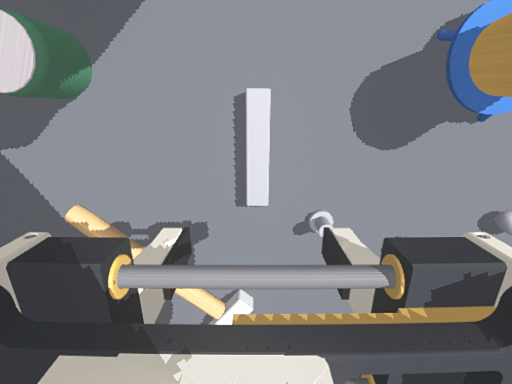

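Wrist view: the bar is centred at (258,147) and runs straight up the picture: (0.492,-0.290), 129x26 mm, axis -17°, as expected. The sprue is at (320,218) and the hammer runs from (75,215) to (245,300).

```bash
python3 - <<'E'
from h import *
im,c=load('w4')
u=np.array([.956,-.292]); v=np.array([.292,.956]); F=np.array([.554,-.309])
for n,p,z in(('hend',[75,213],.012),('hmid',[150,258],.015),('hneck',[222,314],.015),('hmid2',[195,292],.015),('head',[236,305],.02),('headend',[250,296],.025),('spr foot',[320,224],.005),('spr top',[315,218],.034)):
    P=onz(c,[p],z)[0]; print(n,P.round(3),'s,lat rel F',((P[:2]-F)@u*1e3).round(),((P[:2]-F)@v*1e3).round())
im,c=load('top2')
for n,p in(('head L',[344,156]),('head R',[364,144]),('neck',[354,153]),('hend',[389,204])):
    P=onz(c,[p],.015)[0]; print(n,P.round(3),((P[:2]-F)@u*1e3).round(),((P[:2]-F)@v*1e3).round())
G=F-.007*u; t=np.radians(40); T=G+.159*np.sin(t)*u; print('TCP40',T,.0238+.159*np.cos(t),tool([*T,.0238+.159*np.cos(t)]))
E
```

```text
hend [ 0.502 -0.53   0.012] s,lat rel F 15.0 -227.0
hmid [ 0.586 -0.463  0.015] s,lat rel F 76.0 -138.0
hneck [ 0.697 -0.403  0.015] s,lat rel F 165.0 -48.0
hmid2 [ 0.652 -0.426  0.015] s,lat rel F 128.0 -83.0
head [ 0.684 -0.378  0.02 ] s,lat rel F 144.0 -28.0
headend [ 0.671 -0.354  0.025] s,lat rel F 125.0 -9.0
spr foot [ 0.607 -0.241  0.005] s,lat rel F 31.0 80.0
spr top [ 0.583 -0.249  0.034] s,lat rel F 10.0 66.0
head L [ 0.681 -0.365  0.015] 137.0 -16.0
head R [ 0.727 -0.442  0.015] 204.0 -76.0
neck [ 0.692 -0.403  0.015] 160.0 -49.0
hend [ 0.5   -0.533  0.015] 14.0 -230.0
TCP40 [ 0.64501429 -0.33679934] 0.14560106645591753 [-0.1191 -0.0021  0.1859]
```

>>> carry_out([
  [[0,-0.002,0],[0,6.7,0],80],
  [[0,0,0],[0,6.7,0],80],
  [[0,0,0],[0,6.7,0],80],
  [[0,0,0],[0,6.7,0],80],
  [[0,0,0],[0,6.6,0],80],
  [[0,0,0],[0,6.6,0],80],
  [[-0.035,0,0],[0,0,0],80],
  [[-0.035,0,0],[0,0,0],80],
  [[-0.035,0,0],[0,0,0],80],
  [[-0.035,0,0],[0,0,0],80],
  [[-0.035,0,0],[0,0,0],80],
  [[-0.036,0,0],[0,0,0],80],
])

```text
time_s: 10.32
tcp_pos: [0.6876, -0.3476, 0.1936]
eef_rot: [180.0, -40.0, 163.7]
contact_force: [0.6, -0.5, -0.1]
gripper_width: 0.0598
```

>>> carry_out([
  [[0,0,0.02],[0,0,0],80],
  [[0,0,0.01],[0,0,0],80],
  [[0,0,0],[0,0,0],80],
  [[0,0,0],[0,0,0],80],
])

```text
time_s: 10.65
tcp_pos: [0.6672, -0.3425, 0.1732]
eef_rot: [-180.0, -40.0, 163.6]
contact_force: [0.1, -0.4, 0.1]
gripper_width: 0.0602
```

```bash
python3 - <<'E'
from h import *
s=r.get_state(); T=R.from_euler('xyz',s['eef_rot'],degrees=True)
G=s['tcp_pos']+T.apply([0,0,.159]); print(s['tcp_pos'],s['eef_rot'],s['joints'],s['gripper_width'],'G',G,'z,y axes',T.apply([0,0,1]),T.apply([0,1,0]))
u=np.array([.956,-.292]);F=np.array([.554,-.309]); v=np.array([.292,.956]); print((G[:2]-F)@u,(G[:2]-F)@v)
w=F-.007*u; print('to go',T.inv().apply(np.array([*w,.0238])-G))
E
```

```text
[ 0.66723357 -0.3425287   0.17315019] [-179.96764342  -39.99367898  163.61007824] [-12.96520176  50.83385174  18.75386497  -2.18855205 -97.8590912
 -92.92436456] 0.060210234305914816 G [ 0.56917108 -0.31377968  0.05133787] z,y axes [-0.61674522  0.18081146 -0.76611523] [ 2.81824462e-01  9.59465886e-01 -4.32647434e-04]
0.015899214816852632 -0.00013941641500846556
to go [-0.00015456  0.00039745  0.03581493]
```

>>> carry_out([
  [[0,0,0.015],[0,0,0],80],
  [[0,0,0.013],[0,0,0],80],
  [[0,0,0.0075],[0,0,0],80],
  [[0,0,0],[0,0,0],80],
  [[0,0,0],[0,0,0],255],
  [[0,0,0],[0,0,0],255],
  [[0,0,0],[0,0,0],255],
  [[0,0,0],[0,0,0],255],
  [[0,0,0],[0,0,0],255],
  [[0,0,0],[0,0,0],255],
  [[0,0,0],[0,0,0],255],
  [[0,0,0],[0,0,0],255],
], grip_force=60)

```text
time_s: 11.65
tcp_pos: [0.6452, -0.3366, 0.145]
eef_rot: [180.0, -40.0, 163.5]
contact_force: [2.0, 0.9, 1.3]
gripper_width: 0.0252
```

>>> carry_out([
  [[0.005,0,-0.006],[0,0,0],255],
  [[0.01,0,-0.012],[0,0,0],255],
  [[0.013,0,-0.015],[0,0,0],255],
  [[0.013,0,-0.015],[0,0,0],255],
  [[0.01,0,-0.012],[0,0,0],255],
  [[0,0,0],[0,0,0],255],
  [[0,0,0],[0,0,0],255],
])

```text
time_s: 12.23
tcp_pos: [0.6448, -0.3366, 0.2247]
eef_rot: [180.0, -39.8, 163.5]
contact_force: [1.0, 0.3, -8.9]
gripper_width: 0.0255
```

```bash
python3 - <<'E'
from h import *
im,c=snap('scene','s2')
s=r.get_state(); T=R.from_euler('xyz',s['eef_rot'],degrees=True); f=s['contact_force']; m=s['moment']
G=s['tcp_pos']+T.apply([0,0,.159]); print(s['tcp_pos'],s['eef_rot'],G,f,m,s['gripper_width'])
print('load arm about TCP (horizontal, m):',np.array([ -m[1],m[0]])/f[2], 'G-TCP',(G-s['tcp_pos'])[:2])
p=pix(c,[G])[0]; print(p); x,y=p.astype(int); k=im[max(y-70,0):y+70,max(x-90,0):x+90]; cv2.imwrite('pics/c2.png',cv2.resize(k,None,fx=4,fy=4)[:,:,::-1])
E
```

```text
[ 0.6443879  -0.33645529  0.22323123] [179.9425335  -39.95501127 163.54198696] [ 0.54650916 -0.30737401  0.10135001] [ 0.03409813  1.02179336 -8.25249927] [-1.28546859 -4.57815072 -0.05527604] 0.025212441904930258
load arm about TCP (horizontal, m): [-0.5547593   0.15576719] G-TCP [-0.09787874  0.02908129]
[207.66217842 145.99438926]
```

View pics/c2.png

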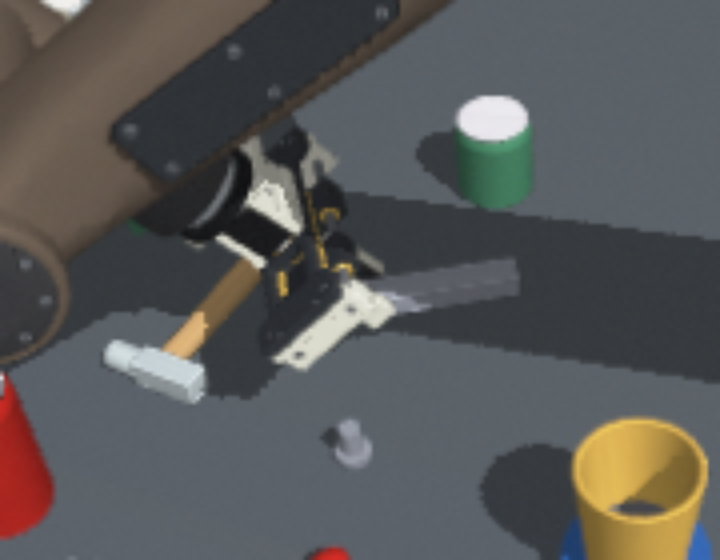

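The crop shows the bar held near one end at about level, its far end face at crop (518,275), clear of everything. Swinging it over to the crucible.

```bash
python3 - <<'E'
from h import *
im,c=load('s2'); G=np.array([.5465,-.3074,.1014]); u=np.array([.9588,-.284,0]); v=np.array([.284,.9588,0])
for q in ([515,258],[518,292],[397,290],[400,312]):
    p=np.array(q)/4+[117,75]; o,d=ray(c,[p]); P=o+d[0]*(((G+.013*v-o)@v)/(d[0]@v)); print(q,'along',((P-G)@u).round(4),'z rel G',(P-G)[2].round(4))
E
```

```text
[515, 258] along -0.1207 z rel G 0.0107
[518, 292] along -0.1219 z rel G -0.0269
[397, 290] along -0.0251 z rel G -0.0007
[400, 312] along -0.0252 z rel G -0.0251
```

>>> carry_out([
  [[0.0133,0.0301,-0.0083],[2,0,-2.37],255],
  [[0.0133,0.0301,-0.0083],[2,0,-2.37],255],
  [[0.0133,0.0301,-0.0083],[2,0,-2.37],255],
  [[0.0133,0.0301,-0.0083],[2,0,-2.37],255],
  [[0.0133,0.0301,-0.0083],[2,0,-2.37],255],
  [[0.0133,0.0301,-0.0083],[2,0,-2.37],255],
  [[0.0133,0.0301,-0.0083],[2,0,-2.37],255],
  [[0.0133,0.0301,-0.0083],[2,0,-2.37],255],
  [[0.0133,0.0301,-0.0083],[2,0,-2.37],255],
  [[0.0133,0.0301,-0.0083],[2,0,-2.37],255],
  [[0.0133,0.0301,-0.0083],[2,0,-2.37],255],
  [[0.0133,0.0301,-0.0083],[2,0,-2.37],255],
])

```text
time_s: 13.28
tcp_pos: [0.5829, 0.0194, 0.4011]
eef_rot: [-179.9, -40.2, -159.2]
contact_force: [0.5, 1.4, -8.3]
gripper_width: 0.0252
```

>>> carry_out([
  [[0,0,0],[0,0,-4],255],
  [[0,0,0],[0,0,-7],255],
  [[0,0,0],[0,0,-7],255],
  [[0,0,0],[0,0,-7],255],
  [[0,0,0],[0,0,-7],255],
  [[0,0,0],[0,0,-7],255],
  [[0,0,0],[0,0,-7],255],
  [[0,0,0],[0,0,-7],255],
  [[0,0,0],[0,0,-7],255],
  [[0,0,0],[0,0,-7],255],
  [[0,0,0],[0,0,-7],255],
  [[0,0,0],[0,0,-7],255],
])

```text
time_s: 14.28
tcp_pos: [0.5834, 0.018, 0.4004]
eef_rot: [140.2, -5.6, -75.9]
contact_force: [0.1, -0.3, -8.8]
gripper_width: 0.0255
```

>>> carry_out([
  [[0,0,0],[0,0,-7],255],
  [[0,0,0],[0,0,-7],255],
  [[0,0,0],[0,0,-7],255],
  [[0,0,0],[0,0,-7],255],
  [[0,0,0],[0,0,-7],255],
  [[0,0,0],[0,0,-7],255],
  [[0,0,0],[0,0,-7],255],
  [[0,0,0],[0,0,-7],255],
  [[0,0,0],[0,0,-7],255],
  [[0,0,0],[0,0,-7],255],
  [[0,0,0],[0,0,-7],255],
  [[0,0,0],[0,0,-7],255],
])

```text
time_s: 15.28
tcp_pos: [0.5833, 0.0179, 0.4004]
eef_rot: [167.9, 38.6, 1.8]
contact_force: [0.2, 0.0, -8.6]
gripper_width: 0.0253
```

>>> carry_out([
  [[0,0,0],[0,0,-7],255],
  [[0,0,0],[0,0,-0.8],255],
  [[0,0,0],[0,-5,0],255],
  [[0,0,0],[0,-5,0],255],
  [[0,0,0],[0,0,0],255],
  [[0,0,0],[0,0,0],255],
  [[0,0,0],[0,0,0],255],
])

```text
time_s: 15.87
tcp_pos: [0.5839, 0.0179, 0.4015]
eef_rot: [172.6, 49.4, 9.6]
contact_force: [-0.8, -0.5, -9.3]
gripper_width: 0.0253
```

```bash
python3 - <<'E'
from h import *
im,c=snap('scene','s3')
s=r.get_state(); T=R.from_euler('xyz',s['eef_rot'],degrees=True)
G=s['tcp_pos']+T.apply([0,0,.159]); print(s['time_s'],s['tcp_pos'],s['eef_rot'],'G',G,s['contact_force'],s['gripper_width'],s['joints']); print('axes',T.as_matrix().round(3))
p=pix(c,[G])[0].astype(int); x,y=p-[90,75]; x=max(x,0);y=max(y,0); print('crop off',x,y); cv2.imwrite('pics/c3.png',cv2.resize(im[y:y+150,x:x+180],None,fx=4,fy=4)[:,:,::-1])
E
```

```text
15.9167 [0.58378415 0.01790001 0.40208487] [172.65640546  49.39670226   9.58959647] G [ 0.46911486 -0.02208471  0.29945362] [ 0.13288276 -0.13671086 -8.12496314] 0.025544786367094646 [  20.55537202   28.37305547    3.69369102   -1.12340289 -115.10712909
   82.41067092]
axes [[ 0.642  0.261 -0.721]
 [ 0.108 -0.962 -0.251]
 [-0.759  0.083 -0.645]]
crop off 189 70
```

View pics/c3.png

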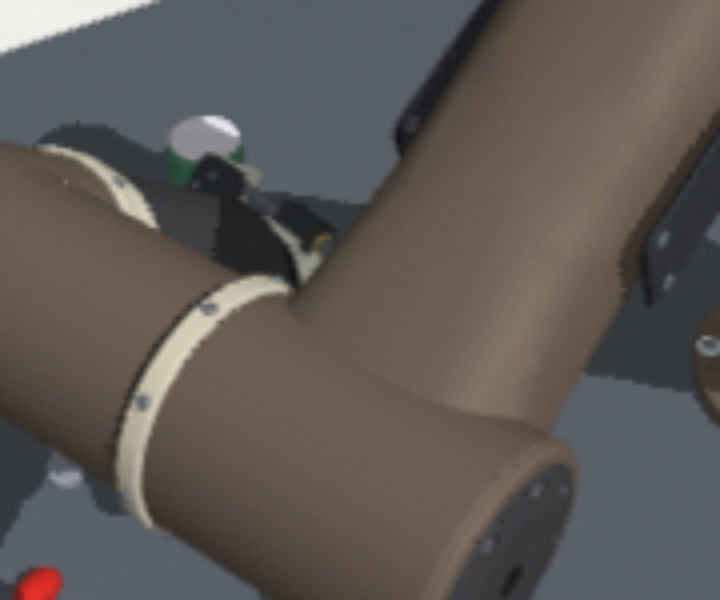

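The scene view has the bar hidden by the arm (only the red egg at (40,585) and tin show), so I finish the turn (I was 7.2° short) and look with the wrist camera.

>>> carry_out([
  [[0,0.003,0],[0,0,-3.6],255],
  [[0,0,0],[0,0,-3.6],255],
  [[0,0,0],[0,0,0],255],
  [[0,0,0],[0,0,0],255],
])

```text
time_s: 16.25
tcp_pos: [0.5843, 0.0149, 0.403]
eef_rot: [-179.0, 49.8, 20.6]
contact_force: [0.3, 0.2, -8.5]
gripper_width: 0.0255
```

```bash
python3 - <<'E'
from h import *
im,c=snap('wrist','w5')
s=r.get_state(); T=R.from_euler('xyz',s['eef_rot'],degrees=True)
G=s['tcp_pos']+T.apply([0,0,.159]); print('G',G,s['contact_force'],s['moment']); print('axes',T.as_matrix().round(3))
print(pix(c,[G,G-[0,0,.12],[.470,-.025,.125]]))
E
```

```text
G [ 0.46954052 -0.02502281  0.30040593] [ 0.29826385  0.50221061 -7.89306283] [ 1.53663066e+00 -4.64680314e+00  3.53438708e-03]
axes [[ 0.604  0.338 -0.722]
 [ 0.227 -0.941 -0.252]
 [-0.764 -0.012 -0.645]]
[[255.98333576 252.49675296]
 [257.63293475  95.15731797]
 [258.31788191  44.46320278]]
```

View pics/w5.png

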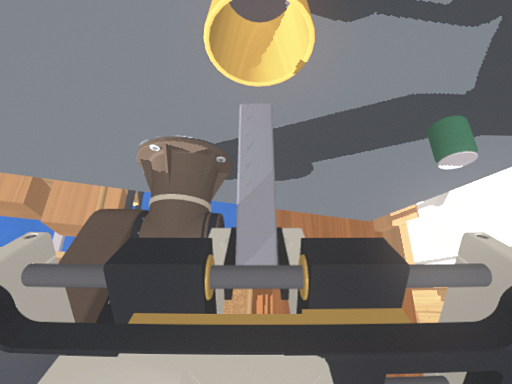

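Wrist view: the bar hangs straight from the fingers, its lower end edge at (240..272,104). The crucible's near rim edge is at (260,84), with its sides at u=205 and u=314 (v≈38).

```bash
python3 - <<'E'
from h import *
im,c=load('w5'); G=np.array([.46954,-.02502,.3004]); u=np.array([.944,.33,0]); v=np.array([-.33,.944,0])
for q in ([256,104],[256,210]):
    o,d=ray(c,[q]); P=o+d[0]*(((G-o)@v)/(d[0]@v)); print(q,'s',((P-G)@u).round(4),'z',(P-G)[2].round(4))
P=onz(c,[[205,37],[314,37],[260,84.5]],.125); print(P.round(4)); print('rim mid',(P[0]+P[1])/2,'near-edge centre',P[2]-.047*u)
print('lateral of bar bottom', )
for q in ([240,104],[272,104]):
    P=onz(c,[q],G[2]-.123)[0]; print((P-G)@u,(P-G)@v)
E
```

```text
[256, 104] s 4.0361 z 3.3901
[256, 210] s -0.0508 z -0.0439
[[ 0.4614  0.0191  0.125 ]
 [ 0.4928 -0.0658  0.125 ]
 [ 0.4279 -0.0423  0.125 ]]
rim mid [ 0.47706048 -0.02333828  0.125     ] near-edge centre [ 0.38350581 -0.05784686  0.125     ]
lateral of bar bottom
-0.013692033310554642 0.014332831846855647
-0.013133297960435233 -0.011970304041853721
```

The bar leans about 4.5° (lower end towards the robot), and the crucible centre is confirmed near (0.471,-0.026). I straighten the bar, then lower it.

>>> carry_out([
  [[-0.002,0,0.002],[0,2,0],255],
  [[-0.002,0,0.002],[0,2,0],255],
  [[0,0,0],[0,0,0],255],
  [[0.01,0,0.01],[0,0,0],255],
  [[0.014,0,0.0135],[0,0,0],255],
  [[0.014,0,0.0135],[0,0,0],255],
  [[0.014,0,0.0135],[0,0,0],255],
  [[0.007,0,0.007],[0,0,0],255],
  [[0,0,0],[0,0,0],255],
  [[0,0,0],[0,0,0],255],
])

```text
time_s: 17.13
tcp_pos: [0.5787, 0.014, 0.3207]
eef_rot: [-178.9, 46.0, 20.6]
contact_force: [1.0, 0.2, -7.3]
gripper_width: 0.0252
```

```bash
python3 - <<'E'
from h import *
s=r.get_state(); T=R.from_euler('xyz',s['eef_rot'],degrees=True)
G=s['tcp_pos']+T.apply([0,0,.159]); print(s['time_s'],'G',G,s['contact_force'],s['moment']); print('axes',T.as_matrix().round(3)); print('down',T.inv().apply([0,0,-1]))
E
```

```text
17.1333 G [ 0.47054955 -0.02355823  0.21032909] [ 0.96045649  0.18705487 -7.26016468] [ 1.41911127 -4.42089311 -0.03317896]
axes [[ 0.65   0.34  -0.68 ]
 [ 0.245 -0.94  -0.236]
 [-0.72  -0.013 -0.694]]
down [0.71984403 0.01285244 0.69401685]
```

>>> carry_out([
  [[0.0022,0,0.0021],[0,0,0],255],
  [[0.0022,0,0.0021],[0,0,0],255],
  [[0.0022,0,0.0021],[0,0,0],255],
  [[0.0022,0,0.0021],[0,0,0],255],
  [[0,0,0],[0,0,0],255],
])

```text
time_s: 17.55
tcp_pos: [0.5783, 0.0142, 0.3079]
eef_rot: [-178.9, 46.0, 20.7]
contact_force: [0.5, -0.6, -8.7]
gripper_width: 0.0257
```

>>> carry_out([
  [[0.0014,0,0.0014],[0,0,0],255],
  [[0.0014,0,0.0014],[0,0,0],255],
  [[0,0,0],[0,0,0],255],
])

```text
time_s: 17.8
tcp_pos: [0.5783, 0.0142, 0.304]
eef_rot: [-178.9, 46.0, 20.7]
contact_force: [0.6, -0.3, -8.6]
gripper_width: 0.0252
```

>>> carry_out([
  [[0.0014,0,0.0014],[0,0,0],255],
  [[0,0,0],[0,0,0],255],
])

```text
time_s: 17.97
tcp_pos: [0.5783, 0.0143, 0.3021]
eef_rot: [-178.9, 46.0, 20.7]
contact_force: [-0.5, -0.3, -8.1]
gripper_width: 0.0255
```

>>> carry_out([
  [[0.0014,0,0.0014],[0,0,0],255],
  [[0,0,0],[0,0,0],255],
])

```text
time_s: 18.13
tcp_pos: [0.5783, 0.0143, 0.3001]
eef_rot: [-178.9, 46.0, 20.7]
contact_force: [1.0, 0.1, -7.5]
gripper_width: 0.0252
```

>>> carry_out([
  [[0.0014,0,0.0014],[0,0,0],255],
  [[0,0,0],[0,0,0],255],
])

```text
time_s: 18.3
tcp_pos: [0.5782, 0.0143, 0.2981]
eef_rot: [-178.9, 46.0, 20.7]
contact_force: [-0.3, 1.2, -8.5]
gripper_width: 0.0254
```

>>> carry_out([
  [[0.0014,0,0.0014],[0,0,0],255],
  [[0,0,0],[0,0,0],255],
])

```text
time_s: 18.47
tcp_pos: [0.5782, 0.0143, 0.2961]
eef_rot: [-178.9, 46.0, 20.7]
contact_force: [0.1, -0.9, -8.7]
gripper_width: 0.0254
```

>>> carry_out([
  [[0.0014,0,0.0014],[0,0,0],255],
  [[0,0,0],[0,0,0],255],
])

```text
time_s: 18.63
tcp_pos: [0.5781, 0.0143, 0.2941]
eef_rot: [-178.9, 46.0, 20.7]
contact_force: [0.5, -0.6, -9.0]
gripper_width: 0.0255
```

>>> carry_out([
  [[0.0014,0,0.0014],[0,0,0],255],
  [[0,0,0],[0,0,0],255],
])

```text
time_s: 18.8
tcp_pos: [0.5781, 0.0143, 0.2921]
eef_rot: [-178.9, 46.0, 20.7]
contact_force: [-1.4, 0.3, -8.6]
gripper_width: 0.0257
```

>>> carry_out([
  [[0.0014,0,0.0014],[0,0,0],255],
  [[0,0,0],[0,0,0],255],
])

```text
time_s: 18.97
tcp_pos: [0.5781, 0.0144, 0.2901]
eef_rot: [-178.9, 46.0, 20.7]
contact_force: [-0.9, 0.9, -8.6]
gripper_width: 0.0254
```

>>> carry_out([
  [[0.0014,0,0.0014],[0,0,0],255],
  [[0,0,0],[0,0,0],255],
])

```text
time_s: 19.13
tcp_pos: [0.578, 0.0144, 0.2881]
eef_rot: [-178.9, 46.0, 20.7]
contact_force: [0.0, 0.5, -8.6]
gripper_width: 0.0257
```

>>> carry_out([
  [[0.0014,0,0.0014],[0,0,0],255],
  [[0,0,0],[0,0,0],255],
])

```text
time_s: 19.3
tcp_pos: [0.578, 0.0143, 0.2862]
eef_rot: [-178.9, 46.0, 20.7]
contact_force: [-0.6, 0.2, -8.9]
gripper_width: 0.0253
```

>>> carry_out([
  [[0.0014,0,0.0014],[0,0,0],255],
  [[0,0,0],[0,0,0],255],
])

```text
time_s: 19.47
tcp_pos: [0.5779, 0.0144, 0.2842]
eef_rot: [-178.9, 46.0, 20.7]
contact_force: [0.3, -0.1, -8.7]
gripper_width: 0.0253
```

>>> carry_out([
  [[0.0014,0,0.0014],[0,0,0],255],
  [[0,0,0],[0,0,0],255],
])

```text
time_s: 19.63
tcp_pos: [0.5779, 0.0144, 0.2822]
eef_rot: [-178.9, 46.0, 20.7]
contact_force: [0.1, 0.5, -9.6]
gripper_width: 0.0256
```

>>> carry_out([
  [[0.0014,0,0.0014],[0,0,0],255],
  [[0,0,0],[0,0,0],255],
])

```text
time_s: 19.8
tcp_pos: [0.5778, 0.0144, 0.2802]
eef_rot: [-178.9, 46.0, 20.7]
contact_force: [0.7, 0.2, -8.9]
gripper_width: 0.0254
```

>>> carry_out([
  [[0.0014,0,0.0014],[0,0,0],255],
  [[0,0,0],[0,0,0],255],
])

```text
time_s: 19.97
tcp_pos: [0.5779, 0.0144, 0.2792]
eef_rot: [-178.9, 46.0, 20.7]
contact_force: [-0.3, 0.6, -1.6]
gripper_width: 0.0253
```

>>> carry_out([
  [[0.0014,0,0.0014],[0,0,0],255],
  [[0,0,0],[0,0,0],255],
])

```text
time_s: 20.13
tcp_pos: [0.5779, 0.0144, 0.2789]
eef_rot: [-178.9, 46.0, 20.7]
contact_force: [1.0, 4.3, 11.1]
gripper_width: 0.0258
```

>>> carry_out([
  [[0.0014,0,0.0014],[0,0,0],255],
  [[0,0,0],[0,0,0],255],
])

```text
time_s: 20.3
tcp_pos: [0.5779, 0.0144, 0.2787]
eef_rot: [-179.0, 46.1, 20.7]
contact_force: [2.4, 5.8, 21.3]
gripper_width: 0.0253
```

Contact felt: force z climbs from -9 to +21 N, with the tool stopping at z≈0.279, so the heel is at about 46 mm. I ease off the pressure, release and withdraw along the tool axis.

>>> carry_out([
  [[-0.0014,0,-0.0014],[0,0,0],255],
  [[-0.0012,0,-0.0012],[0,0,0],255],
  [[0,0,0],[0,0,0],255],
  [[0,0,0],[0,0,0],80],
  [[0,0,0],[0,0,0],80],
  [[0,0,0],[0,0,0],80],
  [[0,0,0],[0,0,0],80],
  [[0,0,0],[0,0,0],80],
  [[0,0,0],[0,0,0],80],
  [[0,0,0],[0,0,0],80],
])

```text
time_s: 21.13
tcp_pos: [0.5779, 0.0144, 0.2782]
eef_rot: [-178.9, 46.0, 20.7]
contact_force: [-0.7, 0.1, -0.3]
gripper_width: 0.0593
```

```bash
python3 - <<'E'
from h import *
im,c=snap('wrist','w6'); s=r.get_state(); print(s['time_s'],s['tcp_pos'],s['contact_force'],s['gripper_width'])
E
```

```text
21.1833 [0.57787112 0.01439077 0.27826667] [ 0.5787385  -0.12409746  0.05284779] 0.059877892823547774
```

View pics/w6.png

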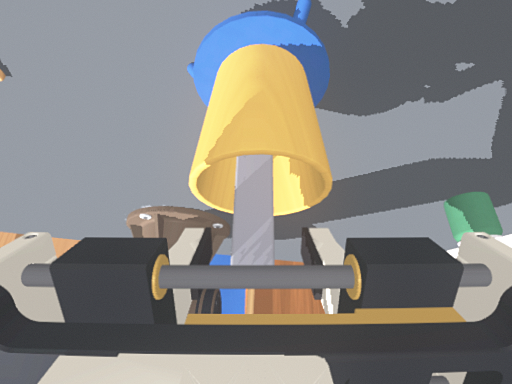

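The bar stands free on end in the crucible, in line at (255,150..260), and the fingers are clear of it. Withdrawing, and working out the red egg's heading.

>>> carry_out([
  [[0,0,-0.015],[0,0,0],80],
  [[0,0,-0.035],[0,0,0],80],
  [[0,0,-0.035],[0,0,0],80],
  [[0,0,-0.035],[0,0,0],80],
  [[0,0,0],[0,6.6,0],80],
  [[0,0,0],[0,6.6,0],80],
  [[0,0,0],[0,6.6,0],80],
  [[0,0,0],[0,6.6,0],80],
  [[0,0,0],[0,6.6,0],80],
  [[0,0,0],[0,6.6,0],80],
  [[0,0,0],[0,6.4,0],80],
])

```text
time_s: 22.1
tcp_pos: [0.6594, 0.0426, 0.3625]
eef_rot: [-179.2, -0.4, 19.9]
contact_force: [-0.5, -0.6, -0.1]
gripper_width: 0.06
```

```bash
cat >> h.py <<'E'
def axis(c,mask,z):
    v,u=np.nonzero(mask); P=onz(c,np.c_[u,v],z)[:,:2]; C=np.cov(P.T); w,V=np.linalg.eigh(C)
    return P.mean(0).round(4),np.degrees(np.arctan2(V[1,1],V[0,1])).round(1)%180,(4*np.sqrt(w)*1e3).round(1)
def red(im):
    hsv=cv2.cvtColor(im,cv2.COLOR_RGB2HSV); H,S,V=[hsv[:,:,i].astype(int) for i in range(3)]
    return (S>130)&((H<8)|(H>172))&(V>80)
E
python3 - <<'E'
from h import *
for f in('w1','w2','top0'):
    im,c=load(f)
    for b,a,cc in blobs(red(im),40):
        if a<900: print(f,a,cc.round(),axis(c,b,.014))
s=r.get_state(); print(s['tcp_pos'],s['eef_rot'],s['joints'])
E
```

```text
w1 400 [108. 209.] (array([ 0.6732, -0.1399]), np.float64(11.300000000000011), array([28.2, 45.5]))
w2 416 [101. 201.] (array([ 0.6732, -0.1398]), np.float64(11.400000000000006), array([28.2, 45.7]))
top0 198 [334. 111.] (array([ 0.8541, -0.3299]), np.float64(35.099999999999994), array([62.7, 81. ]))
top0 55 [284. 158.] (array([ 0.6724, -0.1391]), np.float64(13.699999999999989), array([25.6, 39.9]))
[0.65942047 0.04264862 0.36250709] [-179.21828477   -0.41921233   19.86290306] [ 20.32583986  20.73263851  -4.33249612  -0.86222455 -64.51187075
  89.90809169]
```

>>> carry_out([
  [[0,0,0],[0.8,0,4],0],
  [[0,0,0],[0,0,4],0],
  [[-0.0049,0.0362,0],[0,0,0],0],
  [[-0.0049,0.0362,0],[0,0,0],0],
  [[-0.0049,0.0362,0],[0,0,0],0],
  [[-0.0049,0.0362,0.02],[0,0,0],0],
  [[-0.0049,0.0361,0.02],[0,0,0],0],
  [[0,0,0.02],[0,0,0],0],
  [[0,0,0],[0,0,0],0],
  [[0,0,0],[0,0,0],0],
  [[0,0,0],[0,0,0],0],
])

```text
time_s: 23.02
tcp_pos: [0.6726, -0.1371, 0.2981]
eef_rot: [-178.5, 0.1, 11.9]
contact_force: [-0.3, 0.5, 0.9]
gripper_width: 0.0875
```

```bash
python3 - <<'E'
from h import *
im,c=snap('wrist','w7'); s=r.get_state(); print(s['tcp_pos'],s['eef_rot'],s['gripper_width'])
T=R.from_euler('xyz',s['eef_rot'],degrees=True)
for b,a,cc in blobs(red(im),100):
    p,an,w=axis(c,b,.014); print(a,cc.round(),p,an,w,'to go (g=.021)',T.inv().apply(np.array([*p,.021])-s['tcp_pos'])-[0,0,.159])
E
```

```text
[ 0.67274025 -0.13677155  0.29859862] [-1.78460229e+02  3.13044348e-02  1.19543637e+01] 0.0873664899179812
2386 [496.  50.] [ 0.8483 -0.3154] 25.80000000000001 [34.8 72.7] to go (g=.021) [0.13490425 0.21849974 0.11275181]
790 [265. 191.] [ 0.6719 -0.1394] 16.19999999999999 [26.9 43.3] to go (g=.021) [-0.0012148   0.00985586  0.11843467]
```

>>> carry_out([
  [[0,0,0],[-1.5,0,-2],0],
  [[-0.001,0.0025,0.03],[0,0,0],0],
  [[0,0,0.035],[0,0,0],0],
  [[0,0,0.035],[0,0,0],0],
  [[0,0,0.015],[0,0,0],0],
  [[0,0,0.003],[0,0,0],0],
  [[0,0,0],[0,0,0],255],
  [[0,0,0],[0,0,0],255],
  [[0,0,0],[0,0,0],255],
  [[0,0,0],[0,0,0],255],
  [[0,0,0],[0,0,0],255],
  [[0,0,0],[0,0,0],255],
], grip_force=30)

```text
time_s: 24.07
tcp_pos: [0.6716, -0.1403, 0.1794]
eef_rot: [-179.9, 0.1, 13.9]
contact_force: [-0.2, 0.3, -0.0]
gripper_width: 0.0534
```

>>> carry_out([
  [[0,0,0],[0,0,0],255],
  [[0,0,0],[0,0,0],255],
  [[0,0,0],[0,0,0],255],
  [[0,0,0],[0,0,0],255],
  [[0,0,0],[0,0,0],255],
  [[0,0,0],[0,0,0],255],
])

```text
time_s: 24.57
tcp_pos: [0.6714, -0.1404, 0.1788]
eef_rot: [-179.9, 0.1, 13.9]
contact_force: [0.1, 0.9, -0.2]
gripper_width: 0.0267
```

Red egg gripped at 26.7 mm. I lift it, tilt, and bring it over the free side of the mouth.

>>> carry_out([
  [[0,0,-0.025],[0,0,0],255],
  [[0,0,-0.04],[0,0,0],255],
  [[0,0,-0.04],[0,0,-3.4],255],
  [[0,0,-0.035],[0,0,-3.4],255],
  [[0,0,0],[0,-6.4,0],255],
  [[0,0,0],[0,-6.4,0],255],
  [[0,0,0],[0,-6.4,0],255],
  [[0,0,0],[0,-6.4,0],255],
  [[0,0,0],[0,-6.4,0],255],
  [[0,0,0],[0,-6.5,0],255],
  [[0,0,0],[0,-6.5,0],255],
  [[0,0,0],[0,0,0],255],
])

```text
time_s: 25.57
tcp_pos: [0.672, -0.1399, 0.3152]
eef_rot: [-179.7, 45.7, 20.9]
contact_force: [-0.1, -0.0, -5.0]
gripper_width: 0.0266
```

>>> carry_out([
  [[-0.0044,-0.0357,-0.0015],[0,0,0],255],
  [[-0.0044,-0.0357,-0.0015],[0,0,0],255],
  [[-0.0044,-0.0357,-0.0015],[0,0,0],255],
  [[-0.0044,-0.0357,-0.0015],[0,0,0],255],
  [[-0.0044,-0.0357,-0.0015],[0,0,0],255],
  [[0,0,0],[0,0,0],255],
  [[0,0,0],[0,0,0],255],
])

```text
time_s: 26.15
tcp_pos: [0.5988, 0.0248, 0.3411]
eef_rot: [-179.8, 44.7, 21.0]
contact_force: [-0.0, -0.5, -2.1]
gripper_width: 0.026
```

```bash
cat >> h.py <<'E'
def egg(l=.166,tgt=(.4888,-.0188,.147)):
    s=r.get_state(); T=R.from_euler('xyz',s['eef_rot'],degrees=True); E=s['tcp_pos']+T.apply([0,0,l])
    print(s['time_s'],'E',E.round(4),s['eef_rot'].round(1),s['gripper_width'],s['contact_force'].round(1)); print('z,y',T.apply([[0,0,1],[0,1,0]]).round(3).tolist(),'to go',T.inv().apply(np.array(tgt)-E).round(4))
E
python3 - <<'E'
from h import *
egg()
im,c=snap('wrist','w8'); cv2.imwrite('pics/w8.png',im[:,:,::-1])
u=np.array([.935,.354,0]); v=np.array([-.354,.935,0])
# bar top: bright grey blob near the crucible; rim: yellow extremes
hsv=cv2.cvtColor(im,cv2.COLOR_RGB2HSV); H,S,V=[hsv[:,:,i].astype(int) for i in range(3)]
C=np.array([.471,-.0255,0])
print('pred bar top corners px',pix(c,[C-.014*u+a*.01*u+b*.013*v+[0,0,.176] for a in(-1,1) for b in(-1,1)]).round().tolist())
print('pred rim px',pix(c,[C+.047*d+[0,0,.125] for d in(u,-u,v,-v)]).round().tolist())
E
```

```text
26.15 E [ 0.4894 -0.0164  0.2232] [-179.8   44.7   21. ] 0.026024513746690583 [-0.  -0.5 -2.1]
z,y [[-0.659, -0.248, -0.71], [0.355, -0.935, -0.003]] to go [0.0526 0.0022 0.0551]
pred bar top corners px [[274.0, 207.0], [243.0, 207.0], [275.0, 197.0], [242.0, 197.0]]
pred rim px [[259.0, 100.0], [258.0, 171.0], [204.0, 142.0], [313.0, 142.0]]
```

View pics/w8.png

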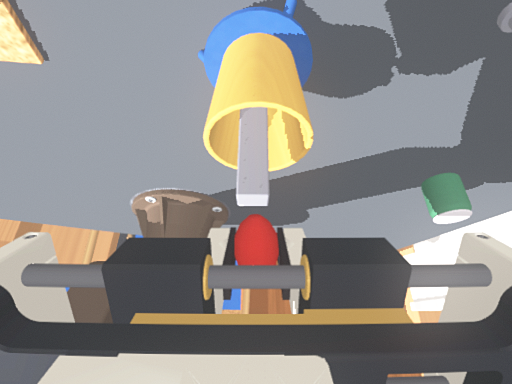

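Wrist view: the red egg is in the fingers at (257,245), the bar top is at (238..270,193..203) and the mouth at (204..314,100..168), all within about 2 mm of prediction. Lowering to the mouth and dropping the egg.

>>> carry_out([
  [[0.012,0.002,0.0125],[0,0,0],255],
  [[0.016,0,0.017],[0,0,0],255],
  [[0.016,0,0.017],[0,0,0],255],
  [[0.0085,0,0.0085],[0,0,0],255],
  [[0,0,0],[0,0,0],255],
  [[0,0,0],[0,0,0],120],
  [[0,0,0],[0,0,0],120],
  [[0,0,0],[0,0,0],120],
  [[0,0,0],[0,0,0],120],
  [[0,0,0],[0,0,0],120],
  [[0,0,-0.015],[0,0,0],120],
  [[0,0,-0.03],[0,0,0],120],
])

```text
time_s: 27.2
tcp_pos: [0.6265, 0.0313, 0.2949]
eef_rot: [-179.8, 45.4, 20.8]
contact_force: [2.3, 0.4, -1.1]
gripper_width: 0.0463
```

```bash
python3 - <<'E'
from h import *
im,c=snap('wrist','w9'); egg()
for b,a,cc in blobs(red(im),30): print('red',a,cc.round())
print(pix(c,[[.471,-.0255,.125],[.4888,-.0188,.065]]))
s=r.get_state(); print(s['joints'].round(1))
# sprue from earlier pictures
for f in('w1','w2','w4'):
    im,c=load(f); g=im.astype(int).sum(2)//3; q=pix(c,[[.601,-.238,.02]])[0]; 
    for b,a,cc in blobs(g>150,40):
        if np.hypot(*(cc-q))<25 and a<1500:
            v,u=np.nonzero(b); print(f,a,cc.round(1),'bbox',u.min(),u.max(),v.min(),v.max(),onz(c,[cc],.017).round(4))
E
```

```text
27.25 E [ 0.5218 -0.009   0.1828] [180.   44.9  20.7] 0.046152567369007205 [6.3 1.  6. ]
z,y [[-0.659, -0.251, -0.709], [0.355, -0.935, 0.001]] to go [ 0.0009 -0.0025  0.0496]
[[254.68312453 201.24752345]
 [254.84461136 132.71399294]]
[ 2.070e+01  3.560e+01  3.500e+00  1.000e-01 -1.028e+02  9.010e+01]
w1 488 [ 81.5 127.7] bbox 64 99 116 137 [[ 0.6013 -0.238   0.017 ]]
```

>>> carry_out([
  [[0,0,-0.02],[0,0,0],120],
  [[0,0,-0.04],[0,0,0],120],
  [[0,0,0],[0,6.4,0],80],
  [[0,0,0],[0,6.4,0],80],
  [[0,0,0],[0,6.4,0],80],
  [[0,0,0],[0,6.4,0],80],
  [[0,0,0],[0,6.4,0],80],
  [[0,0,0],[0,6.5,0],80],
  [[0,0,0],[0,6.5,0],80],
  [[-0.0203,0.0303,0],[0,0,0],80],
  [[-0.0203,0.0303,0],[0,0,0],80],
])

```text
time_s: 28.17
tcp_pos: [0.6504, -0.0239, 0.3396]
eef_rot: [-179.9, -0.1, 20.9]
contact_force: [1.3, 0.5, 0.2]
gripper_width: 0.0603
```

>>> carry_out([
  [[-0.0203,0.0303,0],[0,0,0],80],
  [[-0.0203,0.0303,0],[0,0,0],80],
  [[-0.0203,0.0303,0],[0,0,0],80],
  [[-0.0203,0.0303,0],[0,0,0],80],
  [[-0.0203,0.0303,0],[0,0,0],80],
  [[-0.0203,0.0303,0],[0,0,0],80],
  [[0,0,0.03],[0,0,0],80],
  [[0,0,0],[0,0,0],80],
  [[0,0,0],[0,0,0],80],
])

```text
time_s: 28.92
tcp_pos: [0.6006, -0.2378, 0.3074]
eef_rot: [-179.8, 0.2, 20.6]
contact_force: [0.2, 0.3, 1.2]
gripper_width: 0.06
```

```bash
python3 - <<'E'
from h import *
im,c=snap('wrist','w10'); s=r.get_state(); print(s['time_s'],s['tcp_pos'],s['eef_rot'],s['gripper_width'],s['contact_force'])
T=R.from_euler('xyz',s['eef_rot'],degrees=True); g=im.astype(int).sum(2)//3
q=pix(c,[[.601,-.238,.017]])[0]; print(q)
for b,a,cc in blobs(g>150,40):
    if np.hypot(*(cc-q))<30 and a<3000:
        v,u=np.nonzero(b); P=onz(c,[cc],.015)[0]; print(a,cc.round(1),u.min(),u.max(),v.min(),v.max(),P.round(4),rect(c,b,.005),'togo',T.inv().apply([P[0],P[1],.031]-s['tcp_pos'])-[0,0,.159])
im,c=snap('top','top3'); 
for b,a,cc in blobs(red(im),4): print('red top',a,cc.round(),onz(c,[cc],.07).round(3))
E
```

```text
28.9667 [ 0.60140027 -0.2373295   0.30871996] [-1.79916423e+02  1.35683505e-01  2.06862923e+01] 0.060014477732035276 [-0.3601725  -0.05077235  0.59034583]
[256.83340497 187.6205309 ]
red top 206 [334. 111.] [[ 0.837 -0.319  0.07 ]]
```

```bash
python3 - <<'E'
from h import *
im,c=load('w10'); g=im.astype(int).sum(2)//3
print(g[140:236:6,200:320:6])
t3,ct=load('top3'); print('top3 crucible patch', t3[205:222:4,248:264:4].tolist()[0:4])
E
```

```text
[[163 164 162 164 163 162 163 165 164 163 163 165 162 164 163 164 162 164
  162 162]
 [163 162 163 162 162 163 163 162 163 164 164 163 163 163 163 163 165 162
  164 163]
 [163 165 165 165 165 163 164 163 162 162 162 164 161 163 165 164 163 164
  163 163]
 [163 162 164 162 164 163 164 164 162 163 164 163 164 164 163 163 163 162
  164 163]
 [163 163 164 162 163 163 164 163 164 162 163 164 163 164 163 164 165 163
  163 163]
 [163 163 163 165 164 164 165 165 165 164 162 166 163 163 164 164 165 162
  163 162]
 [164 163 162 164 164 164 163 164 171 243 243 245 106 166 163 164 163 164
  164 163]
 [162 163 165 162 163 164 164 162 244 194 143 142 145 109 106 137 163 162
  164 162]
 [162 163 163 163 163 163 165 166 243 244 242 234 148 108 108 107 164 163
  162 161]
 [163 162 164 165 165 163 164 163 158 241 240 242 111 150 109 165 161 162
  164 162]
 [162 165 163 164 164 162 164 164 163 161 241 160 164 163 164 163 163 163
  162 163]
 [164 162 164 163 162 163 164 164 163 164 164 163 163 163 162 164 163 164
  162 162]
 [163 163 164 164 163 165 164 164 163 164 163 164 163 163 163 164 163 162
  162 163]
 [163 160 163 162 164 164 164 164 162 163 163 163 161 163 164 161 164 164
  163 163]
 [163 163 163 162 162 164 164 162 163 164 164 161 163 164 163 163 164 163
  163 163]
 [197  60 165 162 163 160 163 164 163 162 165 162 163 162 162 163 163 130
   63 195]]
top3 crucible patch [[[126, 113, 103], [122, 110, 100], [119, 107, 99], [118, 106, 96]], [[126, 112, 103], [123, 111, 100], [121, 107, 98], [118, 106, 96]], [[127, 113, 103], [123, 109, 101], [122, 107, 99], [118, 105, 96]], [[127, 113, 103], [123, 110, 100], [122, 108, 99], [120, 106, 97]]]
```

>>> carry_out([
  [[0,0.004,0.03],[0,0,0],80],
  [[0,0,0.035],[0,0,0],80],
  [[0,0,0.035],[0,0,0],80],
  [[0,0,0.015],[0,0,0],80],
  [[0,0,0.003],[0,0,0],80],
  [[0,0,0],[0,0,0],255],
  [[0,0,0],[0,0,0],255],
  [[0,0,0],[0,0,0],255],
  [[0,0,0],[0,0,0],255],
  [[0,0,0],[0,0,0],255],
  [[0,0,0],[0,0,0],255],
  [[0,0,0],[0,0,0],255],
], grip_force=30)

```text
time_s: 30.02
tcp_pos: [0.6024, -0.2412, 0.1906]
eef_rot: [-179.9, 0.1, 20.7]
contact_force: [-0.8, 2.2, -0.8]
gripper_width: 0.0194
```

>>> carry_out([
  [[0,0,0],[0,0,0],255],
  [[0,0,0],[0,0,0],255],
  [[0,0,0],[0,0,0],255],
])

```text
time_s: 30.27
tcp_pos: [0.6025, -0.2411, 0.1905]
eef_rot: [-179.9, 0.1, 20.7]
contact_force: [-1.9, 0.6, 5.7]
gripper_width: 0.0172
```

>>> carry_out([
  [[0,0,-0.03],[0,0,0],255],
  [[0,0,-0.04],[0,0,0],255],
  [[0,0,-0.04],[0,0,0],255],
  [[0,0,-0.04],[0,0,0],255],
  [[-0.0033,-0.031,-0.04],[0,0,0],255],
  [[-0.0033,-0.031,-0.02],[0,0,0],255],
  [[-0.0033,-0.031,0],[0,0,0],255],
  [[-0.0033,-0.031,0],[0,0,0],255],
  [[-0.0033,-0.031,0],[0,0,0],255],
  [[-0.0033,-0.031,0],[0,0,0],255],
  [[-0.0033,-0.031,0],[0,0,0],255],
  [[-0.0033,-0.031,0],[0,0,0],255],
])

```text
time_s: 31.27
tcp_pos: [0.4921, -0.0225, 0.393]
eef_rot: [-179.9, 0.1, 20.6]
contact_force: [1.0, 0.4, -1.0]
gripper_width: 0.0174
```

>>> carry_out([
  [[0,0,0],[0,0,0],255],
  [[0,0,0],[0,0,0],255],
  [[0,0,0],[0,0,0],255],
])

```text
time_s: 31.52
tcp_pos: [0.4932, -0.0234, 0.3933]
eef_rot: [-179.9, 0.1, 20.7]
contact_force: [0.2, 0.2, -1.0]
gripper_width: 0.0168
```

```bash
python3 - <<'E'
from h import *
im,c=snap('wrist','w11'); egg(.159,(.4897,-.0184,.152))
for b,a,cc in blobs(red(im),10): print('red',a,cc.round(),onz(c,[cc],.065).round(3))
print(pix(c,[[.471,-.0255,.125],[.4888,-.0188,.065]]))
E
```

```text
31.5667 E [ 0.4929 -0.0237  0.2342] [-1.799e+02  1.000e-01  2.070e+01] 0.017283336201653073 [ 0.7  0.3 -0.3]
z,y [[-0.003, 0.001, -1.0], [0.353, -0.936, -0.002]] to go [-0.001  -0.0059  0.0822]
red 493 [258. 190.] [[ 0.481 -0.03   0.065]]
[[250.4206856  215.11057114]
 [251.37183411 181.36472595]]
```

View pics/w11.png

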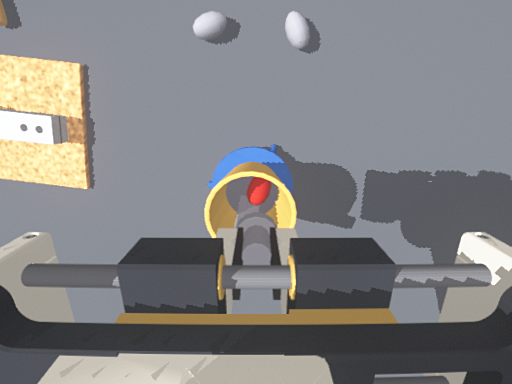

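The red egg lies inside the crucible at (258,190), the bar stands behind it, the sprue is in the fingers, and the mould is flat on the mat at the left (30,125). Lowering and dropping the sprue.

>>> carry_out([
  [[-0.001,-0.006,0.01],[0,0,0],255],
  [[0,0,0.025],[0,0,0],255],
  [[0,0,0.025],[0,0,0],255],
  [[0,0,0.015],[0,0,0],255],
  [[0,0,0.007],[0,0,0],255],
  [[0,0,0],[0,0,0],255],
  [[0,0,0],[0,0,0],255],
])

```text
time_s: 32.15
tcp_pos: [0.4902, -0.0185, 0.3113]
eef_rot: [-179.9, 0.2, 20.6]
contact_force: [0.2, -0.1, -0.8]
gripper_width: 0.0171
```

```bash
python3 - <<'E'
from h import *
egg(.159,(.4897,-.0184,.152))
E
```

```text
32.15 E [ 0.4898 -0.0184  0.1523] [-179.9    0.2   20.6] 0.017057727470541205 [ 0.2 -0.1 -0.8]
z,y [[-0.003, 0.0, -1.0], [0.352, -0.936, -0.001]] to go [-0.0001 -0.      0.0003]
```

>>> carry_out([
  [[0,0,0],[0,0,0],120],
  [[0,0,0],[0,0,0],120],
  [[0,0,0],[0,0,0],120],
  [[0,0,0],[0,0,0],120],
  [[0,0,0],[0,0,0],120],
  [[0,0,0],[0,0,0],120],
  [[0,0,-0.02],[0,0,0],120],
  [[0,0,-0.035],[0,0,0],120],
  [[0,0,-0.035],[0,0,0],120],
])

```text
time_s: 32.9
tcp_pos: [0.4897, -0.0184, 0.4017]
eef_rot: [-179.9, 0.3, 20.7]
contact_force: [1.6, 0.3, 0.2]
gripper_width: 0.0463
```

>>> carry_out([
  [[0,-0.035,-0.02],[0,0,0],120],
  [[0,-0.035,0],[0,0,0],120],
  [[0,-0.035,0],[0,0,0],120],
  [[0,-0.035,0],[0,0,0],120],
  [[0,-0.035,0],[0,0,0],120],
  [[0,-0.035,0],[0,0,0],120],
  [[0,-0.035,0],[0,0,0],120],
  [[0,-0.035,0],[0,0,0],120],
  [[0,-0.035,0],[0,0,0],120],
  [[0,0,0],[0,0,0],120],
  [[0,0,0],[0,0,0],120],
])

```text
time_s: 33.82
tcp_pos: [0.3783, 0.278, 0.4218]
eef_rot: [-179.9, 0.1, 20.8]
contact_force: [0.6, -1.2, 0.7]
gripper_width: 0.0462
```

```bash
python3 - <<'E'
from h import *
s=r.get_state(); print(s['time_s'],s['tcp_pos'],s['gripper_width'],s['contact_force'])
im,c=snap('top','top4'); g=im.astype(int).sum(2)//3
for b,a,cc in blobs(red(im),3): print('red',a,cc.round())
a,ca=load('top0')
q=pix(c,[[.601,-.238,.017]])[0].astype(int); print('sprue spot std then/now',a[q[1]-6:q[1]+6,q[0]-6:q[0]+6].std(),im[q[1]-6:q[1]+6,q[0]-6:q[0]+6].std())
for n,P in(('e0',(186,158)),('e1',(223,166)),('e2',(250,158)),('hammer',(354,153)),('tin',(377,247)),('ladle',(132,140))):
    x,y=P; print(n,np.abs(a[y-5:y+5,x-5:x+5].astype(int)-im[y-5:y+5,x-5:x+5]).mean().round(1),end='; ')
x,y=pix(c,[[.471,-.0255,.1]])[0].astype(int); sub=im[y-14:y+14,x-14:x+14].astype(int); sat=sub.max(2)-sub.min(2)
print(); print(x,y); 
for row in range(0,28,2): print(' '.join('%3d%s'%(sub[row,k].mean(),'R' if sub[row,k,0]>1.8*sub[row,k,1] else ('Y' if sat[row,k]>60 else ' ')) for k in range(0,28,2)))
E
```

```text
33.8167 [0.37828267 0.2779776  0.42179818] 0.04617405077652154 [ 0.61942671 -1.18287735  0.65893611]
red 198 [334. 111.]
red 53 [258. 208.]
sprue spot std then/now 24.71011709031224 7.149922644237985
e0 0.7; e1 0.7; e2 0.7; hammer 0.5; tin 0.3; ladle 0.9; 
253 210
125  125  125  125  125  124  127  129  121Y  85   86   89  112  126 
127  126  125  124  136Y 177  184Y 168Y 183Y 179Y 163  111Y  86   86 
126  126  129  176  160Y 107Y 105Y 103Y 118Y 135Y 148Y 182Y 106   86 
126  130  188  132Y 102Y 103Y 105  108  109  106  144Y 150Y 178Y  93 
127  143Y 163Y 103Y 105  110  108  104   78R  78R  86R 133Y 139Y 128 
132  145  107Y 102  109  110  115  104   80R  81R  80R  86Y 104Y 116Y
135Y 129  102Y 108  111  109  114  121   79R  83R  83R  76R 105  108Y
136Y 121Y 102Y 109  114  120  117  116   87R  79R  83R  79R 107  104Y
135Y 124Y 103  111  120  118  106  104  107   85R  78R  89  108  103Y
102Y 122  101Y 106  109  104  100   98   97  100  110  110  103  110Y
 98Y 125  108Y 103  110  109  100   98   97   96  109  109  100Y 121Y
 87  101Y 124  100Y 104  111  103   99   93   94  105  102  109Y 115 
 86   89  101Y 126Y  98  101  116  129  130  131   99  109Y 124   97Y
 86   86   93  101Y 125  118Y 117  129  128  127  124  112   97Y  84Y
```

```bash
python3 - <<'E'
from h import *
a,c=load('top0'); b,_=load('top4'); ga=a.astype(int).sum(2)//3; gb=b.astype(int).sum(2)//3
m=(gb>145)&(ga<140); m[:100]=0; m[260:]=0; m[:,:130]=0; m[:,420:]=0
for k,n,cc in blobs(m,3): print('new bright',n,cc.round())
c1,_=load('s3'); im,cs=snap('scene','s5'); x,y=pix(cs,[[.471,-.0255,.1]])[0].astype(int); print(x,y)
print('red in scene',[ (n,cc.round()) for k,n,cc in blobs(red(im),5)])
sub=cv2.resize(b[192:230,235:275],None,fx=1,fy=1); 
w,cw=load('w11')
# sharper grid of the mouth, looking for the stem/foot beside the egg
for row in range(199,219): print(' '.join('%3d%s'%(b[row,k].mean(),'R' if b[row,k,0]>1.8*int(b[row,k,1]) else ' ') for k in range(242,268)))
E
```

```text
new bright 14 [252. 198.]
new bright 8 [261. 202.]
275 196
red in scene [(np.int32(807), array([114., 192.])), (np.int32(29), array([271., 200.]))]
125  126  129  134  156  180  175  154  132  111  111  116  126  131  132  140  164  179  169  126   91   91   86   86   86   85 
126  129  130  176  185  160  131  107  105  105  103  103  104  118  132  135  139  148  172  182  159  106   90   86   87   85 
131  143  176  171  135  107  106  105  103  104  104  104  104  105  105  122  139  143  148  163  177  162  106   92   85   87 
135  188  181  132  105  102  104  103  106  105  108  108  109  109  106  106  125  144  148  150  165  178  160   93   90   86 
168  174  148  105  104  104  104  106  109  109  110  110  101   86   83R  87R  92  127  150  152  152  171  172  131   95   90 
177  163  114  103  102  105  109  110  109  108  111  104   92   78R  79R  78R  79R  86R 100  133  154  139  120  128  107   94 
168  132  104  102  105  109  109  107  104  108  110  106   94   77R  80R  80R  79R  81R  86R  97  107  104  107  120  124   96 
127  107  103  102  107  109  108  110  11
[... 946 characters left out ...]
   93   94   99  108  109  107  102  106  117  118 
116  101  102  106  107  109  107  104  106  100   96   98   98   97   98  100  104  110  109  110  110  103  102  110  120  115 
121   99  103  107  108  110  109  111  106  100   97   99   98   97   96   99  104  110  109  110  110  102  102  118  126  103 
123  108  102  103  108  110  109  109  107  100   98   98   97   97   97   96  104  109  109  109  103  100  110  121  119   97 
125  121  102  101  103  108  110  109  107  102   97   97   98   97   96   98  102  109  110  106  101  103  115  123  101   96 
111  124  116  100  102  104  110  111  108  103   98   99   96   93   93   94   99  105  106  102   99  109  121  115   97   95
```

```bash
python3 -c "
from h import *
s=r.get_state(); print(s['time_s'],s['contact_force']); print(r.close_job())"
```

```text
33.9167 [ 0.77417446 -0.19837441  0.13257276]
the job is handed in; nothing more can be done
None
```

I did the whole job in the order asked and handed it in at about 34 s of the 72 s allowed.

- **Mould:** I lifted it off the crucible and laid it near the middle of the cork mat, at about (0.441, 0.299), squared with the mat. A later wrist picture showed it lying flat there. At the end the arm hung over the mat, so I did not look at it again.
- **Lead bar:** I stood it on end in the crucible, lowering it in 2 mm steps until the force reading rose. That puts the old lead at about 46 mm. The reading rose about 30 N before I stopped, because I had sent three steps in a row, and I eased it off before letting go.
- **Red sinker and sprue:** I dropped the sinker in first, then the sprue. In the last top view the red sinker is inside the mouth. A grey shape beside it looks like the sprue on its side, but I judged that from pixel values, not a viewed picture. The place where the sprue stood is empty, and nothing new shows on the slate.
- **Things to leave alone:** the spots I checked on the grey sinkers, hammer, ladle and tin look the same as at the start.
- **Hand-in:** the gripper was open, clear of everything, with under 1 N on the tool.

Two checks were off along the way. I turned the bar 7° short and corrected it, and it hung about 4.5° out of upright, so I straightened it before lowering. A brief 9 N reading came up as I drew back after dropping the red sinker; it was gone at the next reading, and I took it as a motion effect.

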